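# Spring the child-safe fuel drawer with the release pin

## Task

The burner-fuel box is locked by a child-safe spring catch hidden inside it. Take the release pin out of the organiser, put it straight down through the small hole in the top of the box and press gently, by feel, only until the catch gives and the drawer springs out; never force it. Then put the pin back upright and fully down in the hole of the organiser it came from, let go of it, and leave the fondue forks and the pepper mill undisturbed.

Things in the scene. Friction and masses are not known exactly. Their poses are not given: they have to be found in the camera images.
- fuel_box: Fixed closed aluminium box 220 (x) x 170 (y) x 100 (z) mm standing on the worktop, with a handleless drawer in its -x face. Origin: centre of its underside; x points from the drawer front to the back, z up. Yaw varies. The hidden catch is delicate: more than 22 N from the pin on any part of the box damages it.
- access_hole (a point): Centre of the round access hole, 12 mm across, level with the box's top face (100 mm above the worktop), 70 mm behind the box centre (+x of the box), through a 6 mm plate. Below it is a hidden flat striker pad, 50 mm wide, on the catch; its height is set differently every time: its top is 18 to 40 mm below the top face.
- drawer (a joint): How far the drawer stands out of the box towards its -x, in m: 0 locked shut. The striker pad yields down against a spring (about 3 N to start, 1 N more per mm); after 7 mm (9 to 12 N) the catch lets the drawer go, and after 9 mm it stops hard. Once tripped, a spring drives the drawer out to about 0.05 within about a second and it stays there.
- organiser: Fixed grey plastic block 60 (x) x 170 (y) x 85 (z) mm on the worktop with three upright holes, 12 mm across and right through, in a row along its y, 55 mm apart (middle one at the centre). Origin: centre of its underside. Yaw varies. The release pin stands in any one of the holes, fondue forks in the two others.
- pin_grip (a point): Release pin, about 90 g, steel: square handle 18 x 18 mm, 52 mm long, on a round flange (24 mm across, 5 thick); below it a round shank 8 mm across, 75 mm long, tapered tip. The point is the handle's centre, 106 mm above the tip, 31 mm above the flange's underside; x, y square to its flats, z up. In the organiser the flange rests on the block, this point 116 mm above the worktop.
- pin_tip (a point): Lower end of the release pin's shank, on its axis.
- fork_a (a point): Fondue fork standing in the organiser, to be left alone: slender round handle 11 mm across with a 16 mm ball at the top, top 142 mm above the worktop. The point is the middle of the handle, 110 mm above the worktop.
- fork_b (a point): The other fondue fork, the same as the first.
- mill (a point): Wooden pepper mill, 42 mm across and 102 mm tall, standing on the worktop between the organiser and the box; to be left alone. The point is half-way up.
Not all that is in view belongs to the job. Leave any pink or yellow look-alike of the part that bears pin_grip alone.

How it is judged:
By the outcome, as a careful person would: the job done as asked, in the order asked, and still so for the second after the job is handed in, with the robot touching nothing.
It also fails if it takes over 64 s, if anything falls off the work surface, if the arm or the gripper's body presses on something with over 40 N, if the wrist force passes 120 N, or if a joint passes its speed limit or range.

## Robot

A 6-joint arm with a two-finger parallel gripper is mounted at the origin on the work surface. World frame = base frame: x ahead of the robot, y to its left, z up, the work surface at z = 0. Lengths are in mm, angles in rad, forces in N, time in s.
With the tool pointing down it reaches from about 350 to 875 mm from the base axis. Payload 4.2 kg.
Tool frame: the origin (TCP) lies at the very end of the fingers, on their centre line; the grasp point (between the pads) lies 19 mm behind it (manip.grasp_offset is the distance from the TCP to the grasp point, in mm); z points along the fingers, y is the line along which they close (so a half turn about z gives the same grasp; the last joint's range is limited). The gripper opens to 85 mm and grips with 20 to 120 N. Pads are 22 mm wide; open, the fingers measure 114 mm over their backs; the gripper's body (76 mm by 85 mm) begins 54 mm behind the grasp point. The pads swing forward as they close: fully open they stand 13 mm farther back than shut.
Start: joints at [1.363, 0.385, 0.008, 0, -1.194, -0.259], TCP at [281.236, 558.127, 231.312] pointing down, gripper open.
Joint ranges: [-3.14, 3.14], [-1.21, 2.06], [-1.07, 1.41], [-3.16, 2.05], [-2.99, -0.16], [-3.1, 3.1]. Speed limits (rad/s): [2.79, 2.79, 3.14, 3.14, 3.14, 3.14].

## Interface

Orientations are given as a 3x3 rotation matrix whose columns are the frame's x, y, z axes.
In Python, from station import status, optics, order, look_for, silhouettes, manip gives the robot as it stands.
- The arm moves only by the tool apply_moves, never from a script. Its argument "commands" is a list of rows, each a list of 2 entries, a list of its own where there are three numbers: the shift along the tool's x, y, z in mm, then the turn about the tool's z in degrees. A call has 1 to 8 rows; each row shifts and turns the commanded pose from where the row before left it, along the tool's axes as they then stand; what a row does not reach is not made up. A row lasts 1/8 s, in which the tool goes at most 62.5 mm and 10.7 degrees, less where a joint would pass 70% of its speed; a pose out of reach is approached as far as the arm can. A call is refused whole if a number of a shift passes 62.5 or a number of a turn 10.7, either way. A call with a gripper value outside its range is refused whole. "hand" is the opening in per cent of the stroke, from 0 (shut) to 100 (fully open), set as the call begins (left out, the last holds). The fingers move at their own pace and stop on an object; the grip force is fixed at half the most. Time passes only in rows, so rows that do not move let the fingers close. It gives the time, the measured TCP pose, the force, the opening and the grip force at its end, in the units of the state.
- status.observe(): the state, without advancing time (a new reading comes with each control period).
- optics.get_image(name): name is "side" or "top"; returns (picture, depth): 420x560x3 uint8, red, green, blue; 420x560 float32, mm along the optical axis (not along the pixel's ray), 0 where there is no reading.
- optics.camera_params(name): a dict with "vfov" (degrees; the focal length in pixels is half the picture's height over the tangent of half this angle, whatever the lens; pixels are square), "cx", "cy" (the principal point, pixels), "k1" (the pictures are not rectified: a ray, as slopes to the right and down, at radius r is drawn at 1 + k1 r^2 times it, then the intrinsics apply), "rvec" (rotation vector, rad) and "tvec" (3), from world to camera coordinates, as OpenCV has them. Camera axes: x right, y down, z forward; pixel columns grow to the right and rows downward; lengths in mm; the calibration is good to about 2 mm. A picture is of the moment at which its call begins. camera_params takes no time and is no camera call.
- order.finish_job(): hands the job in; it is judged then, once.
Trained networks look in the newest picture that a camera, given by its name, has taken for a name from the list of things; names that differ only in an ending like _2 or _b are one class to them, and where a whole thing is asked for, a point or a joint stands for the part that bears it (a point fixed in the world has none). Each returns a list of dicts, best first, with "confidence" (0 to 1); they miss things now and then, are a little off and sometimes report something else, mostly with a low value. They report only what shows in the picture. A call takes as long as a camera call. They do not tell look-alikes from the thing itself.
- look_for(camera, thing): "location" ([row, column] in pixels, amid what is visible of it).
- silhouettes(camera, thing): "mask" (420x560 bool, what is visible of it) and "location" ([row, column] in pixels, amid what is visible of it).
The state is a dict: "t": time; "q": joint angles; "joint_velocities": joint speeds; "effort": joint torques, N m; "tool_pos": TCP position; "eef_rot": TCP orientation; "ft_force": force on the tool from outside, world axes, zero at the start; "wrist_torque": the same for the moment, N m; "finger_gap": finger opening in mm; "grasp_force": force on a finger pad.
Only numpy, scipy, OpenCV 4.12 (cv2) and the standard library are available. Lean on these libraries where they do the work, as an engineer would, in place of code of your own. Each camera call takes 0.05 s, during which the arm holds its last target. There are 200 camera calls.

## Working session

There is one attempt and no reset: what is moved stays moved. The work goes in short steps, Python scripts to look and compute and a tool call to move; the robot and the scene stay as the last step left them, time stands still between calls to the robot, and variables do not carry over. Pictures are saved under pics/ and viewed, at most 10 in all, crops included, and the job is handed in when it is done.

Besides the shell and the picture viewer there is one more tool, called after ">>>" as a command line: name --argument value ..., lists and objects as JSON in quotes. apply_moves: Moves the arm, as the interface text tells. Its arguments: {"type":"object","properties":{"commands":{"type":"array","items":{"type":"array"}},"hand":{"type":"number"}},"required":["commands"]}

```bash
mkdir -p pics; ls; cat > h.py <<'E'
import numpy as np, cv2
from station import status, optics, order, look_for, silhouettes, manip
def cam(n):
    p=optics.camera_params(n); f=210/np.tan(np.radians(p["vfov"])/2)
    R=cv2.Rodrigues(np.array(p["rvec"],float))[0]
    return p,f,R,np.array(p["tvec"],float)
def ray(n,r,c):
    p,f,R,t=cam(n); d=np.stack([(np.asarray(c,float)-p["cx"])/f,(np.asarray(r,float)-p["cy"])/f],-1)
    u=d.copy()
    for _ in range(20): u=d/(1+p["k1"]*(u**2).sum(-1,keepdims=True))
    return np.concatenate([u,np.ones_like(u[...,:1])],-1)
def pt(n,r,c,depth):
    p,f,R,t=cam(n); return (ray(n,r,c)*np.asarray(depth,float)[...,None]-t)@R
def atz(n,r,c,z):
    p,f,R,t=cam(n); v=ray(n,r,c)@R; o=-R.T@t
    return o+v*((z-o[2])/v[...,2])[...,None]
def proj(n,X):
    p,f,R,t=cam(n); X=np.atleast_2d(X)@R.T+t; u=X[:,:2]/X[:,2:]
    u=u*(1+p["k1"]*(u**2).sum(1,keepdims=True)); return np.c_[u[:,1]*f+p["cy"],u[:,0]*f+p["cx"]]
E
python3 - <<'E'
from h import *
print(status.observe()); print(manip.grasp_offset)
for n in("top","side"):
    im,d=optics.get_image(n); np.savez(f"pics/{n}0.npz",im=im,d=d); cv2.imwrite(f"pics/{n}0.png",cv2.resize(im[...,::-1],(800,600)))
    print(n,cam(n))
    for th in("pin_grip","fork_a","mill","organiser","fuel_box","access_hole"):
        try:print(th,[(np.round(o["location"]).tolist(),round(o["confidence"],2)) for o in look_for(n,th)])
        except Exception as e:print(th,e)
E
```

```text
pics
{'t': 0.0, 'q': array([ 1.36260598e+00,  3.85549962e-01,  6.59701094e-03, -4.94925675e-04,
       -1.19401144e+00, -2.58589494e-01]), 'joint_velocities': array([ 0.00010468, -0.00079375,  0.00075573,  0.00095331, -0.00044381,
        0.00081307]), 'effort': array([-2.76241499e-04, -3.92288446e+01,  1.88400757e+01,  4.18612942e+00,
       -4.62785349e-03,  3.91010147e-06]), 'tool_pos': array([280.98164229, 557.60554442, 230.21490455]), 'eef_rot': array([[ 8.92939891e-01, -4.50175015e-01, -8.98378502e-04],
       [-4.50175898e-01, -8.92937599e-01, -2.02608878e-03],
       [ 1.09898605e-04,  2.21360385e-03, -9.99997544e-01]]), 'ft_force': array([ 0.24321764, -1.21762529,  0.73741782]), 'wrist_torque': array([0.03729678, 0.02490907, 0.00534324]), 'grasp_force': 0.0, 'finger_gap': 85.65880068366259}
18.700000000000003
top ({'vfov': 43.47055137120493, 'cx': 278.71913340576634, 'cy': 208.26144039319436, 'k1': -0.14208147576302668, 'rvec': array([ 2.11732255, -2.16793354,  0.17815892]), 'tvec': array([  51.56337839,  515.20157904, 1280.32329616])}, np.float64(526.7624360613047), array([
[... 507 characters left out ...]
274748, -2.90665269,  1.13777248]), 'tvec': array([ 509.01422753,   77.89383008, 1020.34873798])}, np.float64(494.67707923576654), array([[-0.99766436, -0.06797226,  0.00675287],
       [-0.05449421,  0.73241542, -0.67867373],
       [ 0.04118508, -0.67745659, -0.73440885]]), array([ 509.01422753,   77.89383008, 1020.34873798]))
pin_grip [([370.0, 280.0], 0.91), ([318.0, 290.0], 0.75), ([336.0, 337.0], 0.74)]
fork_a [([293.0, 284.0], 0.63), ([264.0, 273.0], 0.61)]
mill [([220.0, 298.0], 0.87)]
organiser [([315.0, 282.0], 0.58), ([315.0, 289.0], 0.56), ([294.0, 283.0], 0.52)]
fuel_box [([141.0, 277.0], 0.93)]
access_hole [([140.0, 275.0], 0.95), ([316.0, 283.0], 0.58), ([264.0, 274.0], 0.48)]
```

View pics/top0.png

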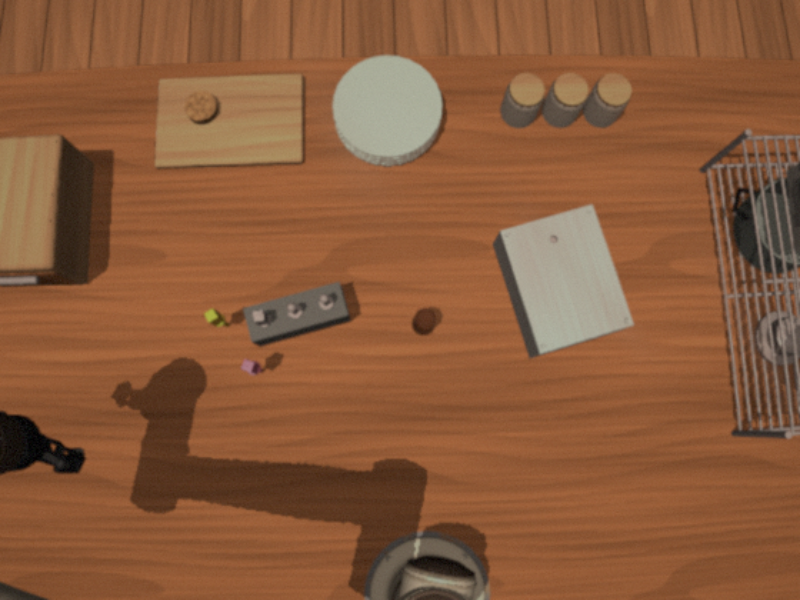

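View pics/side0.png

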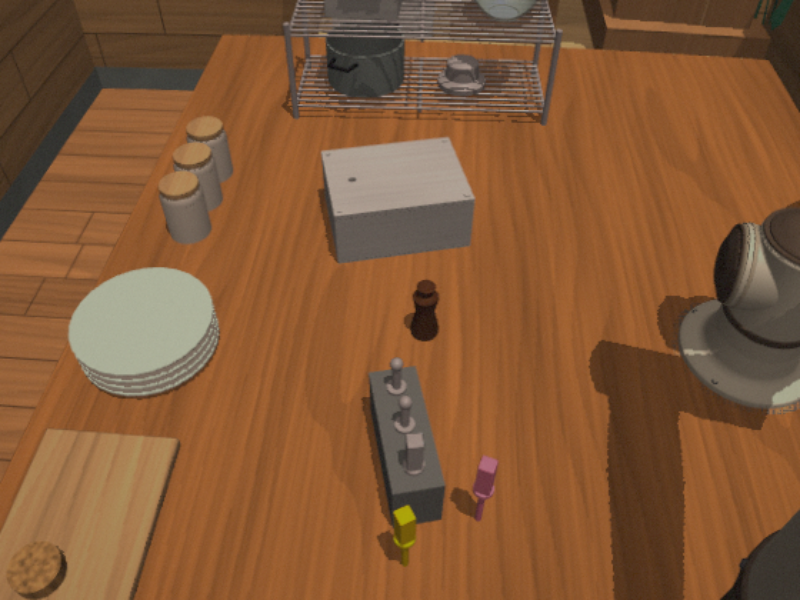

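Top picture: organiser at about (208,219) px [col,row], grey pin at its left end; box at (392,192), hole at about (388,167). Candidates for the pin in side view [row,col]: grey (318,290), yellow (370,280), pink (336,337). The grey one fits: it's steel and stands in an organiser hole. I'll confirm in a crop.

```bash
python3 - <<'E'
from h import *
T=np.load("pics/top0.npz"); S=np.load("pics/side0.npz")
a=cv2.resize(T["im"][185:255,160:260],(800,560),interpolation=cv2.INTER_CUBIC)
cv2.imwrite("pics/c1.png",a[...,::-1])
b=cv2.resize(S["im"][245:375,240:340],(460,598),interpolation=cv2.INTER_CUBIC)
cv2.imwrite("pics/c2.png",b[...,::-1])
rr,cc=np.mgrid[0:420,0:560]
Pt=pt("top",rr,cc,T["d"]); Ps=pt("side",rr,cc,S["d"])
def band(P,lo,hi,xy,rad):
    m=(P[...,2]>lo)&(P[...,2]<hi)&(np.hypot(P[...,0]-xy[0],P[...,1]-xy[1])<rad); return P[m]
o=atz("top",219.,208.,85.); bx=atz("top",192.,392.,100.); print(o,bx)
for n,P in(("top",Pt),("side",Ps)):
    for nm,c,z,r in(("org",o,85,130),("box",bx,100,170)):
        q=band(P,z-5,z+5,c,r); rect=cv2.minAreaRect(q[:,:2].astype(np.float32)); print(n,nm,len(q),rect,np.median(q[:,2]))
print("hole top",atz("top",167.,388.,100.),"side",atz("side",126.,246.,100.))
for n,P in(("top",Pt),("side",Ps)):
    q=band(P,125,160,o,120); 
    m=(P[...,2]>125)&(P[...,2]<160)&(np.hypot(P[...,0]-o[0],P[...,1]-o[1])<120)
    k,l,st,ce=cv2.connectedComponentsWithStats(m.astype(np.uint8))
    for i in range(1,k):
        if st[i,4]>5: print(n,st[i],P[l==i].mean(0).round(1),P[l==i].max(0).round(1),P[l==i].min(0).round(1))
for th in("pin_grip","mill"):
  for n,P in(("side",Ps),("top",Pt)):
    optics.get_image(n)
    for s in silhouettes(n,th):
        m=s["mask"]; print(th,n,round(s["confidence"],2),np.round(s["location"]),m.sum(),np.median(P[m],0).round(1),P[m].min(0).round(),P[m].max(0).round())
E
```

```text
[486.87475102 211.47848366  85.        ] [ 540.39515906 -235.65711522  100.        ]
top org 1430 ((463.2283020019531, 226.0921630859375), (111.17823028564453, 207.7022705078125), 17.767248153686523) 85.16204536132253
top box 5826 ((535.5396728515625, -246.84744262695312), (221.66845703125, 173.038330078125), 15.51245403289795) 99.60164851981554
side org 2506 ((462.9151611328125, 216.0200958251953), (113.53600311279297, 189.85595703125), 14.359932899475098) 84.65404300179202
side box 4494 ((536.6132202148438, -247.21316528320312), (219.0628204345703, 177.1642303466797), 15.374410629272461) 100.1702727525209
hole top [ 602.7566779  -229.57011088  100.        ] side [ 604.08160695 -225.53421996  100.        ]
top [223 206   7   7  37] [502.5 162.7 139.1] [509.3 169.8 145.5] [495.6 155.7 133. ]
top [200 212   7   7  38] [489.  216.1 138.7] [496.2 224.  144.5] [481.5 209.3 130.7]
top [177 217  10  10  75] [474.9 266.8 140.3] [485.1 277.  148.2] [465.9 257.4 126.2]
top [170 251   9   8  45] [400.1 285.1 131.2] [407.7 294.6 136.6] [390.7 275.9 125.1]
side [273 250  10  11  75] [504.3 163.8
[... 256 characters left out ...]
285.9 131.5] [409.6 294.5 134.8] [389.7 275.2 125.1]
pin_grip side 0.89 [317. 290.] 377 [476.6 275.4 123.6] [465. 228.  82.] [488. 669. 799.]
pin_grip side 0.65 [326. 334.] 577 [401.5 261.2   1.7] [383. 173.  -5.] [470. 669. 799.]
pin_grip side 0.59 [382. 262.] 503 [ 5.173e+02  3.288e+02 -2.000e-01] [470. 305.  -4.] [546. 669. 799.]
pin_grip top 0.64 [250. 194.] 188 [ 4.196e+02  2.559e+02 -2.000e-01] [398. 235.  -8.] [440. 287.  22.]
pin_grip top 0.54 [197. 137.] 179 [564.  404.4   0.6] [309.  52.  -8.] [ 594.  430. 1345.]
mill side 0.96 [219. 302.] 664 [474.7   6.   54.5] [456. -63.  -4.] [494. 669. 799.]
mill top 0.53 [227. 299.] 233 [467.1  -2.9  78.7] [309. -24.  -2.] [ 491.   52. 1345.]
```

View pics/c1.png

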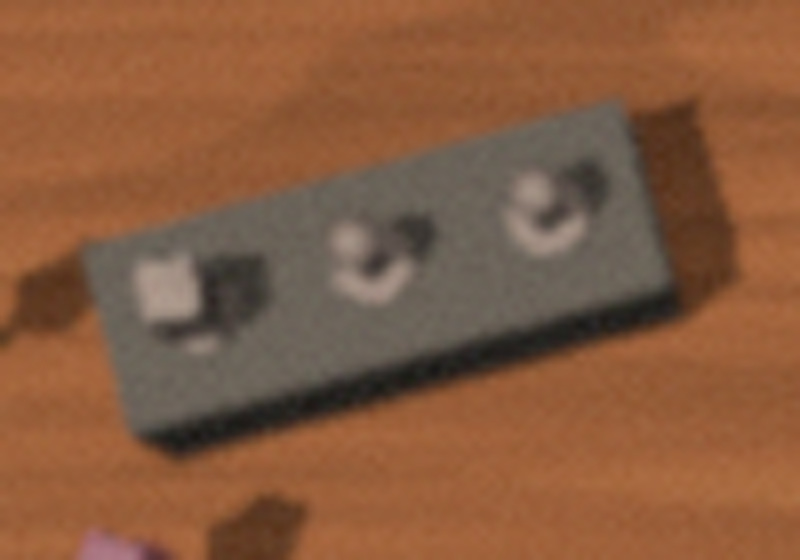

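View pics/c2.png

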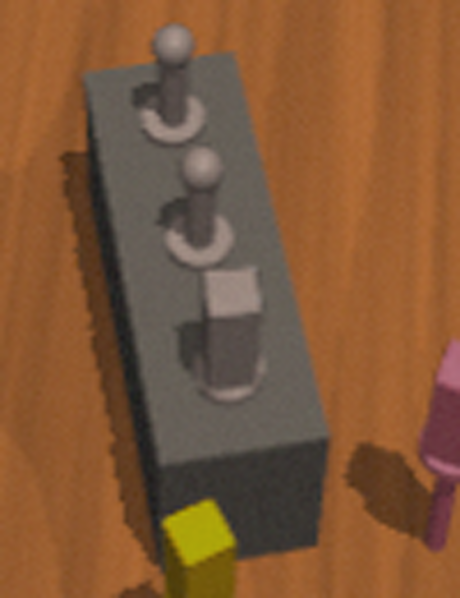

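Crops confirm it: the grey square-handled pin is in the organiser's end hole (top px ~(181,221), side px ~(290,315)). The coloured ones stand outside the organiser, and the two ball-topped forks are in the other holes.

```bash
python3 - <<'E'
from h import *
T=np.load("pics/top0.npz"); S=np.load("pics/side0.npz")
uv=np.array([[137,262],[190,258],[200,315],[143,322]],float); u=(uv+.5)/8-.5+[160,185]
A=atz("top",u[:,1],u[:,0],142.)
uv=np.array([[204,276],[255,268],[262,307],[205,313]],float); u=(uv+.5)/4.6-.5+[240,245]
B=atz("side",u[:,1],u[:,0],142.)
for Q in(A,B):
    print(Q[:,:2].round(1).tolist(),Q.mean(0).round(1),[np.degrees(np.arctan2(*(Q[(i+1)%4]-Q[i])[1::-1])).round(1) for i in range(4)],[np.linalg.norm(Q[(i+1)%4]-Q[i]).round(1) for i in range(4)])
# organiser fit on both, cleaned
rr,cc=np.mgrid[0:420,0:560]
for n,I in(("top",T),("side",S)):
    P=pt(n,rr,cc,I["d"]); m=((abs(P[...,2]-85)<4)&(np.hypot(P[...,0]-487,P[...,1]-215)<110)).astype(np.uint8)
    m=cv2.morphologyEx(m,cv2.MORPH_OPEN,np.ones((3,3)))
    k,l,st,ce=cv2.connectedComponentsWithStats(m); i=1+st[1:,4].argmax()
    print(n,cv2.minAreaRect(P[l==i][:,:2].astype(np.float32)))
    # hole: darkest blob near
    r0,c0=proj(n,[603.5,-228,100])[0]; print(n,"pred",r0,c0)
    g=cv2.cvtColor(I["im"],cv2.COLOR_RGB2GRAY).astype(float)
    r,c=int(round(r0)),int(round(c0)); w=g[r-7:r+8,c-7:c+8]; print(w.astype(int))
    wt=np.clip(np.median(w)-15-w,0,None); R,C=np.mgrid[r-7:r+8,c-7:c+8]
    rc=(wt*R).sum()/wt.sum(),(wt*C).sum()/wt.sum(); print(rc,atz(n,rc[0],rc[1],100.))
    P=pt(n,rr,cc,I["d"]); y=(I["im"][...,0]>120)&(I["im"][...,2]<60)&(I["im"][...,1]>120); print("yellow",P[y].max(0) if y.any() else 0,P[y].min(0),np.median(P[y],0))
E
```

```text
[[484.4, 277.2], [485.2, 261.7], [468.5, 258.7], [466.8, 275.3]] [476.2 268.2 142. ] [np.float64(-87.0), np.float64(-169.9), np.float64(95.8), np.float64(6.0)] [np.float64(15.5), np.float64(17.0), np.float64(16.7), np.float64(17.6)]
[[487.3, 263.0], [470.4, 258.7], [467.4, 273.5], [486.1, 277.1]] [477.8 268.1 142. ] [np.float64(-165.6), np.float64(101.6), np.float64(11.0), np.float64(-85.1)] [np.float64(17.4), np.float64(15.1), np.float64(19.0), np.float64(14.2)]
top ((498.6590270996094, 180.36166381835938), (60.33142852783203, 84.79181671142578), 14.406152725219727)
top pred 166.71516088192146 387.3487822300046
[[163 165 163 163 163 165 161 163 167 164 163 164 165 168 167]
 [163 162 163 162 164 165 165 164 165 165 166 167 166 166 165]
 [162 164 165 167 163 162 160 165 163 168 162 164 163 165 167]
 [161 163 166 161 161 161 161 162 162 167 162 163 163 164 168]
 [165 158 164 161 163 154 149 145 154 158 163 167 165 166 167]
 [161 161 162 165 160 142 130 122 118 139 159 163 165 164 165]
 [164 162 165 159 157 145 135 134 121 121 143 163 163 163 165]
 [159 163 163 159 156 146 146 145 136 1
[... 1342 characters left out ...]
134 160 159 158 160]
 [160 161 161 158 145 104  86  87  85 102 145 161 162 159 161]
 [159 160 159 159 157 151 141 136 149 152 158 160 161 161 161]
 [159 162 160 158 160 160 158 157 159 162 161 162 160 163 162]
 [161 160 160 160 162 159 160 161 161 162 160 162 163 159 159]
 [161 162 160 161 158 159 158 158 158 160 158 158 156 158 159]
 [159 157 156 157 156 157 159 160 159 157 158 159 157 158 157]
 [159 157 157 158 159 159 157 158 156 157 155 156 156 154 156]]
(np.float64(125.2948717948718), np.float64(246.18108974358975)) [ 603.97048419 -228.1516579   100.        ]
yellow [493.36917601 360.22896023 134.22635662] [472.78387552 338.89791071  75.42455186] [482.78363383 351.20785526 130.92361505]
```

>>> apply_moves --commands '[[[38.2,21.3,0],0],[[38.2,21.3,0],0],[[38.2,21.3,0],0],[[38.2,21.3,0],0],[[38.2,21.3,0],0],[[38.2,21.3,0],0],[[38.2,21.3,0],0],[[38.2,21.3,0],0]]' --hand 47

```text
t: 2.1
tool_pos: [478.1, 267.2, 231.6]
eef_rot: [[0.893, -0.45, 0.0], [-0.45, -0.893, 0.0], [0.0, -0.001, -1.0]]
ft_force: [0.7, 0.9, -0.3]
finger_gap: 40.0
grasp_force: 0.0
```

>>> apply_moves --commands '[[[0,0,0],9],[[0,0,0],9],[[0,0,0],9],[[0,0,0],9],[[0,0,0],9],[[0,0,0],9],[[0,0,0],0],[[0,0,0],0]]'

```text
t: 3.1
tool_pos: [477.5, 268.5, 231.4]
eef_rot: [[0.163, -0.987, 0.0], [-0.987, -0.163, 0.0], [-0.0, -0.0, -1.0]]
ft_force: [0.9, -0.3, 1.6]
finger_gap: 40.1
grasp_force: 0.0
```

>>> apply_moves --commands '[[[0,0,20],0],[[0,0,20],0],[[0,0,20],0],[[0,0,20],0],[[0,0,0],0]]'

```text
t: 3.72
tool_pos: [476.7, 267.7, 149.9]
eef_rot: [[0.162, -0.987, -0.003], [-0.987, -0.162, -0.003], [0.002, 0.003, -1.0]]
ft_force: [0.3, -0.2, -0.2]
finger_gap: 40.1
grasp_force: 0.0
```

```bash
python3 - <<'E'
from h import *
p=[status.observe()["tool_pos"]]
s,_=optics.get_image("side");t,_=optics.get_image("top");p.append(status.observe()["tool_pos"]);print(p)
b=np.hstack([cv2.resize(s[225:345,230:350],(400,400),interpolation=3),cv2.resize(t[165:265,135:235],(400,400),interpolation=3)])
cv2.imwrite("pics/d1.png",b[...,::-1])
E
```

```text
[array([476.6936101 , 267.73828501, 149.91815627]), array([477.87197404, 268.69398974, 151.90336664])]
```

View pics/d1.png

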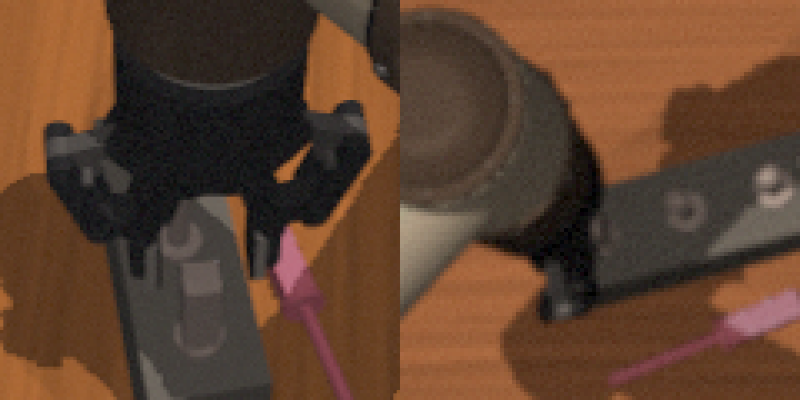

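Side crop: fingers at about x=145 and x=258 straddle the grey pin handle (x≈203) well. The pink look-alike has toppled onto the worktop on its own, with no contact force seen, and it lies well below the fingers.

>>> apply_moves --commands '[[[0,0,13],0],[[0,0,13],0],[[0,0,13],0],[[0,0,13],0],[[0,0,0],0],[[0,0,0],0]]'

```text
t: 4.58
tool_pos: [477.7, 268.6, 99.5]
eef_rot: [[0.161, -0.987, 0.0], [-0.987, -0.161, 0.0], [-0.0, -0.0, -1.0]]
ft_force: [-0.3, 0.4, -0.4]
finger_gap: 40.1
grasp_force: 0.0
```

>>> apply_moves --commands '[[[0,0,0],0],[[0,0,0],0],[[0,0,0],0],[[0,0,0],0],[[0,0,0],0],[[0,0,0],0],[[0,0,0],0],[[0,0,0],0]]' --hand 0

```text
t: 5.58
tool_pos: [477.8, 268.8, 99.9]
eef_rot: [[0.161, -0.987, 0.001], [-0.987, -0.161, 0.001], [-0.001, -0.001, -1.0]]
ft_force: [-2.0, 0.9, 5.7]
finger_gap: 17.1
grasp_force: 58.7
```

>>> apply_moves --commands '[[[0,0,-10],0],[[0,0,-20],0],[[0,0,-20],0],[[0,0,-20],0],[[0,0,-20],0],[[0,0,-20],0],[[0,0,-20],0],[[0,0,-20],0]]'

```text
t: 6.58
tool_pos: [476.9, 267.9, 249.5]
eef_rot: [[0.16, -0.987, -0.002], [-0.987, -0.16, -0.001], [0.001, 0.002, -1.0]]
ft_force: [0.8, -0.6, -0.3]
finger_gap: 17.4
grasp_force: 58.5
```

```bash
python3 - <<'E'
from h import *
for i in range(4): optics.get_image("top"); s=status.observe(); print(s["tool_pos"].round(1),s["ft_force"].round(1),s["wrist_torque"].round(2),s["finger_gap"])
R=s["eef_rot"]; d=np.array([603.7,-228.3,0])-np.array([477.4,268.0,0]); print((R.T@d).round(1))
E
```

```text
[478.3 268.8 252.7] [0.7 0.3 1.6] [ 0.05 -0.15  0.01] 17.29566930800072
[478.1 268.9 251.3] [ 0.1  0.6 -1.2] [ 0.04 -0.02 -0.  ] 17.245445089460592
[477.4 268.4 249.7] [-0.7  0.1 -1.2] [0.   0.07 0.03] 17.441250523380564
[476.9 268.1 248.6] [ 0.3  0.7 -1.1] [0.02 0.03 0.04] 17.30277112550469
[ 5.101e+02 -4.500e+01 -1.000e-01]
```

>>> apply_moves --commands '[[[25,-3,0],0],[[40,-3,0],0],[[40,-4,0],0],[[40,-4,0],0],[[40,-4,0],0],[[40,-4,0],0],[[40,-4,0],0],[[40,-4,0],0]]'

```text
t: 7.78
tool_pos: [555.4, -29.1, 247.6]
eef_rot: [[0.161, -0.987, -0.003], [-0.987, -0.161, -0.0], [-0.0, 0.003, -1.0]]
ft_force: [0.3, -0.5, -0.5]
finger_gap: 17.6
grasp_force: 58.5
```

>>> apply_moves --commands '[[[40,-3,0],0],[[40,-3,0],0],[[40,-3,0],0],[[40,-3,0],0],[[25,-2,0],0],[[20,-1,0],0],[[0,0,0],0],[[0,0,0],0]]'

```text
t: 8.78
tool_pos: [603.6, -227.2, 248.8]
eef_rot: [[0.161, -0.987, -0.001], [-0.987, -0.161, 0.0], [-0.001, 0.001, -1.0]]
ft_force: [-0.5, 0.7, -0.5]
finger_gap: 17.3
grasp_force: 58.5
```

>>> apply_moves --commands '[[[0,0,15],0],[[0,0,15],0],[[0,0,10],0],[[0,0,0],0],[[0,0,0],0]]'

```text
t: 9.4
tool_pos: [604.2, -227.8, 209.7]
eef_rot: [[0.161, -0.987, 0.001], [-0.987, -0.161, -0.0], [0.001, -0.001, -1.0]]
ft_force: [0.1, 0.1, -1.2]
finger_gap: 17.1
grasp_force: 58.6
```

```bash
python3 - <<'E'
from h import *
ps=[]
for i in range(6):
    n=("side","top")[i%2]; im,d=optics.get_image(n); np.savez(f"pics/{n}1.npz",im=im,d=d); ps.append(status.observe()["tool_pos"])
print(np.array(ps).round(1),np.mean(ps,0).round(1)); s=np.load("pics/side1.npz"); t=np.load("pics/top1.npz")
tip=np.mean(ps,0)-[0,0,89]
print(proj("side",[tip,[603.7,-228.3,100]]),proj("top",[tip,[603.7,-228.3,100]]))
b=np.hstack([cv2.resize(s["im"][85:145,215:275],(400,400),interpolation=3),cv2.resize(t["im"][115:195,350:430],(400,400),interpolation=3)])
cv2.imwrite("pics/e1.png",b[...,::-1])
E
```

```text
[[ 604.3 -227.8  209.9]
 [ 604.3 -227.8  210. ]
 [ 604.2 -227.8  210. ]
 [ 604.2 -227.8  209.9]
 [ 604.1 -227.8  209.8]
 [ 604.  -227.8  209.7]] [ 604.2 -227.8  209.9]
[[117.97242717 245.68097913]
 [125.26026599 246.30639318]] [[164.4084622  389.04976037]
 [166.63341243 387.46472175]]
```

View pics/e1.png

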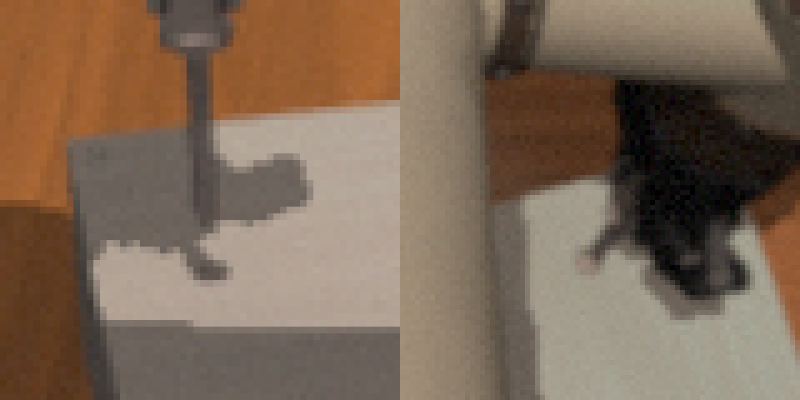

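Side crop: the shank tip is at about (245.6, 119) px and the hole at about (246.2, 124.8). In the top crop the tip and hole adjoin near (388,166). Both agree with the projections, so I'll lower it to just above the hole and recheck.

>>> apply_moves --commands '[[[0,0,8],0],[[0,0,6],0],[[0,0,0],0],[[0,0,0],0]]'

```text
t: 10.2
tool_pos: [604.0, -227.8, 195.3]
eef_rot: [[0.161, -0.987, -0.0], [-0.987, -0.161, -0.0], [0.0, 0.0, -1.0]]
ft_force: [0.1, 0.2, -0.4]
finger_gap: 17.6
grasp_force: 58.6
```

```bash
python3 - <<'E'
from h import *
ps=[]
for i in range(8):
    n=("side","top")[i%2]; im,d=optics.get_image(n); np.savez(f"pics/{n}1.npz",im=im,d=d); ps.append(status.observe()["tool_pos"])
m=np.mean(ps,0);print(m.round(1)); s=np.load("pics/side1.npz"); t=np.load("pics/top1.npz")
tip=m-[0,0,89]
for n in("side","top"): print(n,proj(n,[tip,tip+[0,0,40],tip+[0,0,70],[603.7,-228.3,100]]).round(1).tolist())
print(cv2.cvtColor(s["im"],6+1)[98:132,236:258])
b=np.hstack([cv2.resize(s["im"][90:140,220:270],(400,400),interpolation=3),cv2.resize(t["im"][145:185,370:410],(400,400),interpolation=3)])
cv2.imwrite("pics/e2.png",b[...,::-1])
E
```

```text
[ 604.  -227.7  195.5]
side [[123.1, 246.0], [108.6, 245.3], [97.3, 244.7], [125.3, 246.3]]
top [[165.9, 387.8], [161.9, 391.3], [158.7, 394.1], [166.6, 387.5]]
[[104 103 102 100  94  91  86  68  72  81  82  90  97  97  99 105 103 103
  102 103 108 105]
 [103 101 105 101 105 105 101  76  70  70  82 104 102 105 105 103 106 104
   98 104 104 105]
 [103 104 100 101 106 108 103  82  68  68  77 102 106 102 101 102 107 104
  103 105 105 105]
 [102 102 102  98 104 107 102  83  69  68  76  98 109 105 100 104 105 103
  101 106 109 115]
 [101 106 103 104 105 109 105  79  67  66  74 104 121 120 123 124 127 136
  140 150 152 154]
 [103 102 103 103 106 109 103  87  65  62  91 135 156 154 157 156 159 163
  164 170 172 168]
 [105 104 106 103 105 105 105  84  68  69  85 139 167 170 169 171 170 171
  172 171 168 168]
 [102 104 101 102 100 104  98  80  64  68  82 133 171 171 170 170 169 167
  169 169 169 169]
 [100 103 103 106 103 103 100  83  64  66  85 133 168 168 170 169 170 169
  168 169 170 170]
 [102 101 102 101 101 102 101  89  67  71  90 135 167 170 169 170 170 170
  170 170 171 168]
 [ 99 101
[... 1523 characters left out ...]
1 103 131 159 164 166 167 165
  166 166 163 166]
 [161 167 162 168 166 167 161 130  79  78  80  89  95 138 165 167 165 167
  165 166 166 167]
 [165 166 167 166 166 166 166 149 107  86  89  88 104 151 166 165 165 167
  168 168 169 167]
 [168 164 166 165 165 164 166 163 156 149 143 155 157 165 165 166 169 167
  165 167 168 169]
 [166 167 166 166 167 166 168 167 168 166 163 167 167 165 166 164 166 166
  166 168 170 166]
 [167 167 167 168 166 166 165 167 167 166 165 165 164 166 167 168 166 165
  163 165 168 168]
 [164 167 166 168 168 168 165 167 165 166 165 164 163 165 165 166 166 163
  164 167 165 166]
 [166 164 164 164 163 165 164 165 165 165 166 164 165 165 164 162 164 167
  165 162 164 163]]
```

View pics/e2.png

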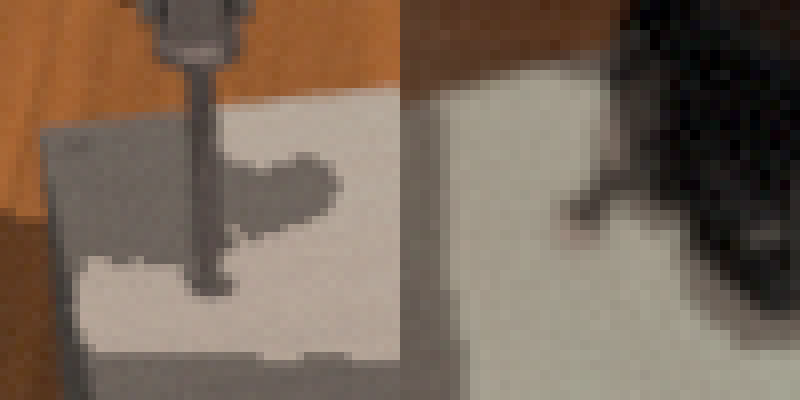

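Side crop: the shank sits about 0.4 px (≈0.8 mm) left of the hole centre (246.1,125), which is +x. In the top crop the tip is just over the hole. I'll correct by 0.8 mm and feel the way in.

>>> apply_moves --commands '[[[0,0.8,0],0],[[0,0,2],0],[[0,0,2],0],[[0,0,2],0],[[0,0,0],0]]'

```text
t: 11.22
tool_pos: [603.0, -227.8, 188.9]
eef_rot: [[0.161, -0.987, -0.001], [-0.987, -0.161, 0.0], [-0.0, 0.001, -1.0]]
ft_force: [0.4, -0.7, -1.0]
finger_gap: 17.3
grasp_force: 58.6
```

>>> apply_moves --commands '[[[0,0,1],0],[[0,0,1],0],[[0,0,0],0]]'

```text
t: 11.6
tool_pos: [603.1, -227.8, 187.2]
eef_rot: [[0.161, -0.987, -0.0], [-0.987, -0.161, 0.0], [-0.0, 0.0, -1.0]]
ft_force: [-0.6, 0.1, -1.0]
finger_gap: 17.4
grasp_force: 58.6
```

>>> apply_moves --commands '[[[0,0,1],0],[[0,0,1],0],[[0,0,0],0]]'

```text
t: 11.98
tool_pos: [603.0, -227.8, 185.2]
eef_rot: [[0.161, -0.987, -0.0], [-0.987, -0.161, 0.0], [-0.0, 0.0, -1.0]]
ft_force: [-0.5, -0.8, -1.3]
finger_gap: 17.6
grasp_force: 58.6
```

>>> apply_moves --commands '[[[0,0,1],0],[[0,0,1],0],[[0,0,1],0],[[0,0,0],0]]'

```text
t: 12.48
tool_pos: [603.0, -227.8, 182.2]
eef_rot: [[0.161, -0.987, -0.0], [-0.987, -0.161, 0.0], [-0.0, 0.0, -1.0]]
ft_force: [-0.4, 0.3, -1.7]
finger_gap: 17.5
grasp_force: 58.6
```

>>> apply_moves --commands '[[[0,0,1.5],0],[[0,0,1.5],0],[[0,0,1],0],[[0,0,0],0]]'

```text
t: 12.98
tool_pos: [603.1, -227.8, 178.2]
eef_rot: [[0.161, -0.987, -0.0], [-0.987, -0.161, 0.0], [-0.0, 0.0, -1.0]]
ft_force: [0.7, -0.2, -0.6]
finger_gap: 17.3
grasp_force: 58.6
```

>>> apply_moves --commands '[[[0,0,1.5],0],[[0,0,1.5],0],[[0,0,1],0],[[0,0,0],0]]'

```text
t: 13.48
tool_pos: [603.0, -227.8, 174.1]
eef_rot: [[0.161, -0.987, -0.0], [-0.987, -0.161, 0.0], [-0.0, 0.0, -1.0]]
ft_force: [0.4, 0.3, -0.3]
finger_gap: 17.2
grasp_force: 58.6
```

>>> apply_moves --commands '[[[0,0,1.5],0],[[0,0,1.5],0],[[0,0,0],0]]'

```text
t: 13.85
tool_pos: [603.0, -227.8, 171.2]
eef_rot: [[0.161, -0.987, -0.0], [-0.987, -0.161, 0.0], [-0.0, 0.0, -1.0]]
ft_force: [-0.1, -0.9, -0.6]
finger_gap: 17.5
grasp_force: 58.6
```

>>> apply_moves --commands '[[[0,0,1.5],0],[[0,0,1.5],0],[[0,0,0],0]]'

```text
t: 14.22
tool_pos: [603.4, -228.0, 169.9]
eef_rot: [[0.161, -0.987, 0.001], [-0.987, -0.161, -0.001], [0.001, -0.001, -1.0]]
ft_force: [-2.7, 0.3, 4.8]
finger_gap: 17.1
grasp_force: 59.4
```

>>> apply_moves --commands '[[[0,0,1],0],[[0,0,0],0]]'

```text
t: 14.48
tool_pos: [603.4, -228.0, 169.2]
eef_rot: [[0.161, -0.987, 0.002], [-0.987, -0.161, -0.001], [0.001, -0.001, -1.0]]
ft_force: [-1.4, 1.2, 4.8]
finger_gap: 17.2
grasp_force: 59.5
```

>>> apply_moves --commands '[[[0,0,1],0],[[0,0,0],0]]'

```text
t: 14.72
tool_pos: [603.4, -228.0, 168.4]
eef_rot: [[0.161, -0.987, 0.002], [-0.987, -0.161, -0.001], [0.001, -0.001, -1.0]]
ft_force: [-1.7, 0.8, 6.5]
finger_gap: 17.3
grasp_force: 59.5
```

>>> apply_moves --commands '[[[0,0,1],0],[[0,0,0],0]]'

```text
t: 14.98
tool_pos: [603.5, -228.1, 167.7]
eef_rot: [[0.162, -0.987, 0.002], [-0.987, -0.162, -0.001], [0.002, -0.002, -1.0]]
ft_force: [-2.0, 1.1, 7.6]
finger_gap: 17.0
grasp_force: 59.6
```

>>> apply_moves --commands '[[[0,0,1],0],[[0,0,0],0]]'

```text
t: 15.22
tool_pos: [603.5, -228.1, 166.8]
eef_rot: [[0.162, -0.987, 0.002], [-0.987, -0.162, -0.001], [0.002, -0.002, -1.0]]
ft_force: [-2.4, 2.2, 7.8]
finger_gap: 17.1
grasp_force: 59.7
```

>>> apply_moves --commands '[[[0,0,1],0],[[0,0,0],0]]'

```text
t: 15.48
tool_pos: [603.5, -228.1, 166.0]
eef_rot: [[0.162, -0.987, 0.002], [-0.987, -0.162, -0.001], [0.002, -0.002, -1.0]]
ft_force: [-2.4, 1.0, 8.3]
finger_gap: 17.6
grasp_force: 59.8
```

```bash
python3 - <<'E'
from h import *
a=np.load("pics/side1.npz")["im"].astype(int); im,_=optics.get_image("side"); print(status.observe()["ft_force"])
# drawer front region change: -x face => right side in side view
p=proj("side",[[536-110*.964-25*.964-0,-247-110*.266-25*.266,50]])[0].round().astype(int); print(p,abs(im.astype(int)-a)[p[0]-6:p[0]+7,p[1]-6:p[1]+7].mean())
E
```

```text
[-1.56873451  1.80004461  8.69629693]
[132 331] 3.0118343195266273
```

Not released yet (no change in the drawer region); continuing in 1 mm steps.

>>> apply_moves --commands '[[[0,0,1],0],[[0,0,0],0]]'

```text
t: 15.78
tool_pos: [603.6, -228.1, 165.2]
eef_rot: [[0.162, -0.987, 0.002], [-0.987, -0.162, -0.001], [0.002, -0.002, -1.0]]
ft_force: [-3.5, 1.8, 9.2]
finger_gap: 17.5
grasp_force: 59.8
```

>>> apply_moves --commands '[[[0,0,1],0],[[0,0,0],0],[[0,0,0],0]]'

```text
t: 16.15
tool_pos: [603.6, -228.1, 164.4]
eef_rot: [[0.162, -0.987, 0.002], [-0.987, -0.162, -0.002], [0.002, -0.002, -1.0]]
ft_force: [-2.9, 2.1, 9.9]
finger_gap: 17.1
grasp_force: 59.9
```

```bash
cat > chk.py <<'E'
from h import *
a=np.load("pics/side1.npz")["im"].astype(int); im,_=optics.get_image("side"); s=status.observe(); print(s["ft_force"],s["tool_pos"])
p=proj("side",[[536-110*.964-25*.964-0,-247-110*.266-25*.266,50]])[0].round().astype(int); print(p,abs(im.astype(int)-a)[p[0]-6:p[0]+7,p[1]-6:p[1]+7].mean())
E
python3 chk.py
```

```text
[-2.5174232   1.3286498   9.43886446] [ 603.59194826 -228.10962353  164.41992027]
[132 331] 3.0039447731755424
```

>>> apply_moves --commands '[[[0,0,0.6],0],[[0,0,0],0]]'

```text
t: 16.45
tool_pos: [603.6, -228.2, 164.0]
eef_rot: [[0.162, -0.987, 0.002], [-0.987, -0.162, -0.002], [0.002, -0.002, -1.0]]
ft_force: [-2.0, 1.4, 10.7]
finger_gap: 17.3
grasp_force: 60.0
```

>>> apply_moves --commands '[[[0,0,0.6],0],[[0,0,0],0],[[0,0,0],0]]'

```text
t: 16.82
tool_pos: [603.6, -228.1, 162.7]
eef_rot: [[0.162, -0.987, 0.002], [-0.987, -0.162, -0.001], [0.002, -0.002, -1.0]]
ft_force: [-2.1, 0.9, 8.4]
finger_gap: 17.3
grasp_force: 59.7
```

```bash
python3 chk.py
```

```text
[-2.13753038  1.16224956  7.2108447 ] [ 603.6017778  -228.05075268  162.69671811]
[132 331] 28.193293885601577
```

The catch gave: force dropped and the drawer region changed. Retracting straight up.

>>> apply_moves --commands '[[[0,0,-3],0],[[0,0,-5],0],[[0,0,-10],0],[[0,0,-10],0],[[0,0,-15],0],[[0,0,-15],0],[[0,0,-15],0],[[0,0,-15],0]]'

```text
t: 17.88
tool_pos: [603.1, -227.8, 249.4]
eef_rot: [[0.161, -0.987, 0.0], [-0.987, -0.161, -0.0], [0.0, -0.0, -1.0]]
ft_force: [0.2, -0.8, -0.2]
finger_gap: 17.4
grasp_force: 58.7
```

```bash
python3 - <<'E'
from h import *
ps=[]
for i in range(6):
    n=("side","top")[i%2]; im,d=optics.get_image(n); np.savez(f"pics/{n}2.npz",im=im,d=d); ps.append(status.observe()["tool_pos"])
s=status.observe();m=np.mean(ps,0);print(np.array(ps).round(1),m.round(1),s["ft_force"],s["eef_rot"].round(3))
tip=m-[0,0,89]; print(proj("side",[tip,tip+[0,0,60]]))
print((s["eef_rot"].T@(np.array([477.4,268.,0])-[m[0],m[1],0])).round(1))
cv2.imwrite("pics/f.png",cv2.resize(np.load("pics/side2.npz")["im"][60:200,190:390],(800,560),interpolation=3)[...,::-1])
E
```

```text
[[ 604.2 -228.3  251.9]
 [ 604.1 -228.2  250.8]
 [ 603.5 -227.9  249.4]
 [ 603.  -227.7  248.2]
 [ 602.8 -227.6  247.6]
 [ 602.7 -227.7  247.2]] [ 603.4 -227.9  249.2] [ 0.30111884  0.09904388 -0.84729838] [[ 0.161 -0.987 -0.002]
 [-0.987 -0.161  0.001]
 [-0.001  0.001 -1.   ]]
[[103.47548242 245.27746477]
 [ 79.89290032 244.0529584 ]]
[-5.097e+02  4.470e+01  5.000e-01]
```

View pics/f.png

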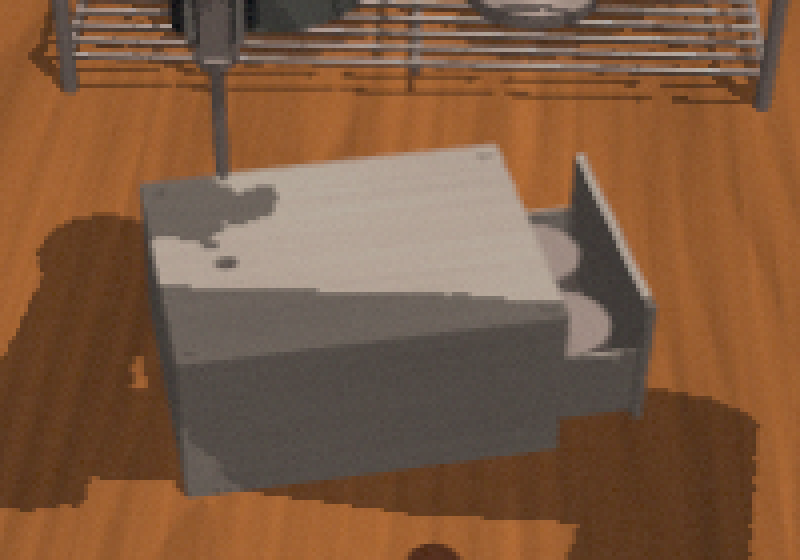

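Side crop shows the drawer standing out at right (~(600,290)). The pin hangs straight below the gripper, tip at about (245.5,104), as predicted. Now I'll go back along the same path.

>>> apply_moves --commands '[[[-20,2.2,0],0],[[-40,4,0],0],[[-40,4,0],0],[[-40,3,0],0],[[-40,3,0],0],[[-40,3,0],0],[[-40,3,0],0],[[-40,3,0],0]]'

```text
t: 19.18
tool_pos: [528.7, 66.0, 247.8]
eef_rot: [[0.161, -0.987, -0.001], [-0.987, -0.161, -0.0], [-0.0, 0.001, -1.0]]
ft_force: [1.1, -0.8, -1.4]
finger_gap: 17.4
grasp_force: 58.7
```

>>> apply_moves --commands '[[[-40,4,0],0],[[-40,4,0],0],[[-40,4,0],0],[[-40,3,0],0],[[-30,3,0],0],[[-20,1,0],0],[[0,0,0],0],[[0,0,0],0]]'

```text
t: 20.18
tool_pos: [477.3, 268.0, 248.0]
eef_rot: [[0.161, -0.987, -0.0], [-0.987, -0.161, -0.0], [0.0, 0.001, -1.0]]
ft_force: [-0.2, -0.6, -1.3]
finger_gap: 17.1
grasp_force: 58.7
```

>>> apply_moves --commands '[[[0,0,15],0],[[0,0,15],0],[[0,0,15],0],[[0,0,10],0],[[0,0,0],0],[[0,0,0],0]]'

```text
t: 20.92
tool_pos: [477.8, 268.7, 193.5]
eef_rot: [[0.161, -0.987, 0.001], [-0.987, -0.161, 0.0], [-0.0, -0.001, -1.0]]
ft_force: [0.6, -0.7, -0.0]
finger_gap: 17.3
grasp_force: 58.7
```

```bash
python3 - <<'E'
from h import *
ps=[]
for i in range(8):
    n=("side","top")[i%2]; im,d=optics.get_image(n); np.savez(f"pics/{n}3.npz",im=im,d=d); ps.append(status.observe()["tool_pos"])
m=np.mean(ps,0);print(m.round(1),status.observe()["t"])
tip=m-[0,0,89]; 
for n in("side","top"): print(n,proj(n,[tip,tip+[0,0,60],[477.2,267.5,85]]).round(1).tolist())
s=np.load("pics/side3.npz")["im"]; t=np.load("pics/top3.npz")["im"]
b=np.hstack([cv2.resize(s[265:345,250:330],(400,400),interpolation=3),cv2.resize(t[180:260,150:230],(400,400),interpolation=3)])
cv2.imwrite("pics/g.png",b[...,::-1])
E
```

```text
[477.6 268.6 193.6] 21.325
side [[320.6, 289.5], [300.2, 290.3], [326.2, 289.6]]
top [[222.2, 183.1], [218.8, 178.6], [223.5, 185.0]]
```

View pics/g.png

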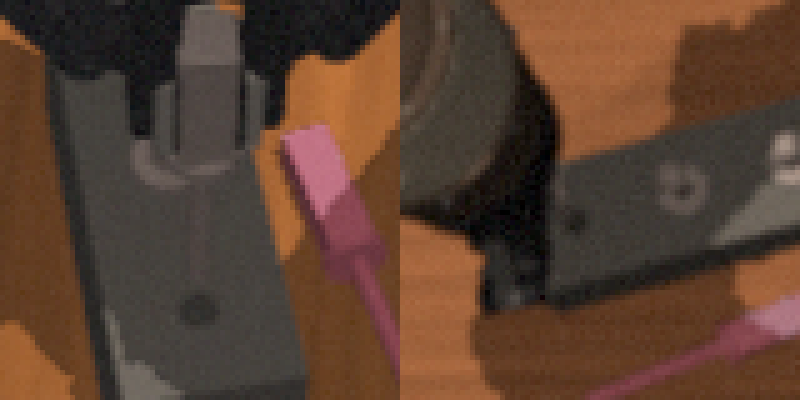

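Side crop: tip at about (289.1,322), hole at (289.4,327). Top crop: hole at (184.7,223.5). All as predicted, so I'll insert and watch the force.

>>> apply_moves --commands '[[[0,0,8],0],[[0,0,8],0],[[0,0,2],0],[[0,0,2],0],[[0,0,2],0],[[0,0,2],0],[[0,0,0],0]]'

```text
t: 22.2
tool_pos: [477.4, 268.4, 169.0]
eef_rot: [[0.161, -0.987, -0.0], [-0.987, -0.161, -0.0], [0.0, 0.0, -1.0]]
ft_force: [0.4, 0.1, -0.7]
finger_gap: 17.3
grasp_force: 58.7
```

>>> apply_moves --commands '[[[0,0,2],0],[[0,0,3],0],[[0,0,4],0],[[0,0,0],0]]'

```text
t: 22.7
tool_pos: [477.2, 268.2, 159.6]
eef_rot: [[0.161, -0.987, -0.001], [-0.987, -0.161, -0.001], [0.001, 0.001, -1.0]]
ft_force: [0.6, -0.2, -0.8]
finger_gap: 16.8
grasp_force: 58.7
```

Tip is in (70 mm, below the 85 mm rim) with no force. Lowering further.

>>> apply_moves --commands '[[[0,0,8],0],[[0,0,8],0],[[0,0,8],0],[[0,0,8],0],[[0,0,8],0],[[0,0,8],0],[[0,0,0],0]]'

```text
t: 23.58
tool_pos: [477.1, 268.1, 111.3]
eef_rot: [[0.161, -0.987, -0.001], [-0.987, -0.161, -0.001], [0.001, 0.001, -1.0]]
ft_force: [0.3, 0.3, -0.2]
finger_gap: 17.5
grasp_force: 58.7
```

>>> apply_moves --commands '[[[0,0,3],0],[[0,0,3],0],[[0,0,2],0],[[0,0,0],0],[[0,0,0],0]]'

```text
t: 24.2
tool_pos: [477.5, 268.5, 104.2]
eef_rot: [[0.161, -0.987, 0.0], [-0.987, -0.161, 0.0], [-0.0, -0.0, -1.0]]
ft_force: [0.1, -0.6, -1.5]
finger_gap: 17.1
grasp_force: 58.7
```

>>> apply_moves --commands '[[[0,0,1],0],[[0,0,1],0],[[0,0,0],0],[[0,0,0],0]]'

```text
t: 24.7
tool_pos: [477.5, 268.4, 102.1]
eef_rot: [[0.161, -0.987, 0.0], [-0.987, -0.161, -0.0], [0.0, 0.0, -1.0]]
ft_force: [0.2, 0.1, -1.4]
finger_gap: 17.2
grasp_force: 58.7
```

>>> apply_moves --commands '[[[0,0,1],0],[[0,0,1],0],[[0,0,0],0]]'

```text
t: 25.08
tool_pos: [477.4, 268.4, 100.0]
eef_rot: [[0.161, -0.987, -0.0], [-0.987, -0.161, -0.0], [0.0, 0.0, -1.0]]
ft_force: [-0.1, -0.3, -0.8]
finger_gap: 17.5
grasp_force: 58.7
```

>>> apply_moves --commands '[[[0,0,0.6],0],[[0,0,0],0],[[0,0,0],0]]'

```text
t: 25.45
tool_pos: [477.5, 268.5, 99.9]
eef_rot: [[0.161, -0.987, 0.0], [-0.987, -0.161, 0.0], [-0.0, -0.0, -1.0]]
ft_force: [-2.5, 0.2, 3.7]
finger_gap: 17.4
grasp_force: 59.1
```

Flange seated. Releasing and rising.

>>> apply_moves --commands '[[[0,0,0],0],[[0,0,0],0],[[0,0,0],0],[[0,0,0],0],[[0,0,0],0],[[0,0,0],0]]' --hand 47

```text
t: 26.2
tool_pos: [477.5, 268.4, 99.5]
eef_rot: [[0.161, -0.987, -0.0], [-0.987, -0.161, -0.0], [-0.0, 0.0, -1.0]]
ft_force: [0.6, -0.5, -0.1]
finger_gap: 40.0
grasp_force: 0.0
```

>>> apply_moves --commands '[[[0,0,-6],0],[[0,0,-12],0],[[0,0,-20],0],[[0,0,-20],0],[[0,0,-25],0],[[0,0,-25],0],[[0,0,-25],0],[[0,0,0],0]]'

```text
t: 27.2
tool_pos: [478.5, 269.2, 235.7]
eef_rot: [[0.161, -0.987, 0.005], [-0.987, -0.161, 0.004], [-0.003, -0.005, -1.0]]
ft_force: [-1.3, 0.5, -0.5]
finger_gap: 40.1
grasp_force: 0.0
```

>>> apply_moves --commands '[[[-30,20,0],0],[[-30,20,0],0],[[-30,20,0],0],[[-30,20,0],0],[[-20,20,0],0],[[0,0,0],0],[[0,0,0],0],[[0,0,0],0]]'

```text
t: 28.2
tool_pos: [356.8, 389.9, 232.3]
eef_rot: [[0.16, -0.987, -0.0], [-0.987, -0.16, -0.0], [0.0, 0.0, -1.0]]
ft_force: [-0.3, 0.3, 0.7]
finger_gap: 40.0
grasp_force: 0.0
```

```bash
python3 - <<'E'
from h import *
for n in("side","top"):
    im,d=optics.get_image(n); rr,cc=np.mgrid[0:420,0:560]; P=pt(n,rr,cc,d)
    m=(P[...,2]>125)&(P[...,2]<160)&(np.hypot(P[...,0]-487,P[...,1]-215)<80)
    k,l,st,ce=cv2.connectedComponentsWithStats(m.astype(np.uint8))
    for i in range(1,k):
        if st[i,4]>5: print(n,st[i,4],P[l==i].mean(0).round(1),P[l==i].max(0).round(1))
    if n=="side": cv2.imwrite("pics/z.png",cv2.resize(im[80:420,130:430],(529,600),interpolation=3)[...,::-1])
print(status.observe()["t"])
E
```

```text
side 76 [504.2 163.9 137.2] [512.  169.8 142.7]
side 81 [490.6 217.2 137.8] [498.3 223.8 142.3]
side 186 [477.5 270.9 138.1] [487.3 278.5 144.4]
top 38 [502.6 162.5 139. ] [509.7 170.5 144.3]
top 38 [489.  216.1 139.2] [496.6 223.4 145.3]
top 71 [475.7 267.  140.3] [485.4 277.3 147.2]
28.3
```

View pics/z.png

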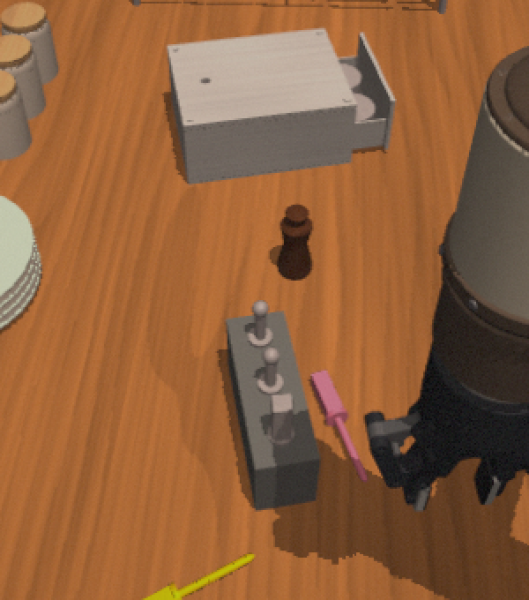

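The final picture shows the pin seated upright in its hole at its original position and height. The forks and mill haven't moved, the drawer is open, and the gripper is clear.

```bash
python3 -c "
from station import order; print(order.finish_job())"
```

```text
the job is handed in; nothing more can be done
None
```

The catch released at about 11 N and the drawer sprang out; the pin is back upright and fully down in its own hole, and the forks and mill are undisturbed. The job was handed in at about 28 s. Both look-alikes, pink and yellow, ended up lying on the worktop; I felt no contact with either.

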